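# Lid the tomato pot and take off its steel cover for service

## Task

Service is about to start and one of the two steel pots is full of cherry tomatoes. Pick up the whole nested lid set (white inner lid with the steel cover lying on it) by the red knob, lower it gently onto the pot with the tomatoes, not the empty one, until the inner lid sits flush on the rim, and let go of it. Then take the steel cover alone by its black collar and lift it about 10 cm, leaving the inner lid seated and undisturbed, and finish while still holding the cover level in the air; don't knock over or push away the other things on the counter.

Things in the scene. Friction and masses are not known exactly. Their poses are not given: they have to be found in the camera images.
- pot_full_rim (a point): The round steel pot that is full of red cherry tomatoes, fixed on the counter: outside diameter 152 mm, inside 144 mm, 110 mm high, open at the top; the tomatoes end 28 mm below the rim. This point is the centre of the mouth at rim height. z up. The pots and the lid stand can each be in any of three places.
- pot_empty_rim (a point): The same steel pot but empty, fixed: centre of its mouth at rim height (110 mm above the counter).
- lid_stand_rim (a point): Low steel pan of the same diameter (152 mm), 50 mm high, fixed, on which the lid set lies at the start: centre of its mouth at rim height.
- inner_knob (a point): Grip point on the red upright knob of the white inner lid, on its axis. The knob is a cylinder 22 mm in diameter; its top is 7 mm above this point and it stands free for 22 mm below it, down to the top of the black collar. z runs up the knob. The rim that carries the inner lid is 55 mm below this point when the lid is seated.
- inner_lid: White inner lid with the red knob, loose, about 0.16 kg. Flange 160 mm in diameter, 5 mm thick, rests on a rim; below it a chamfered centring plug 132 mm in diameter reaches 12 mm down into the pot. Origin under the plug's centre, z up: flange underside at 12 mm, flange top at 17 mm, knob top at 74 mm. The outer cover lies loosely on its flange.
- outer_collar (a point): Middle of the black collar of the steel cover, on its axis. The collar is an upright tube, 50 mm outer and 40 mm inner diameter, 24 mm high (this point half-way up, 12 mm above the cover's flat top); the red knob sticks up freely through it, its top 29 mm above the collar's top. When nested this point is 34 mm below the knob's grip point. z up.
- outer_lid: Steel outer cover with the black collar, loose, about 0.24 kg: disc 174 mm in diameter, 4 mm thick, with a rim skirt 10 mm deep. It lies on the inner lid's flange with 4 mm play: lifting the knob carries both lids, lifting the collar takes the cover alone. Origin on the axis at the underside of the disc, z up, 17 mm above the inner lid's origin when nested.
- sauce_red: Bystander: red squeeze bottle, 54 mm in diameter, 155 mm high; origin under its centre.
- sauce_yellow: Bystander: yellow squeeze bottle, 54 mm in diameter, 155 mm high; origin under its centre.
- tomato_a: Bystander: red tomato 68 mm wide, 52 mm high, on the reddish cutting board; origin under its centre.
- tomato_b: Bystander: second tomato of the same size on the board; origin under its centre.
- spoon: Bystander: spoon 220 mm long lying flat on the counter along its x axis; origin at its middle.
- portion_cup: Bystander: small white portion cup, 56 mm in diameter, 35 mm high; origin under its centre.
- spice_jar: Bystander: amber spice jar with green cap, 50 mm in diameter, 85 mm high; origin under its centre.
Things that resemble listed ones, but are neither listed nor needed, are in the scene too. Leave any blue look-alike of the outer_lid alone. What is shaped like the part that bears lid_stand_rim but yellow is not meant.

How it is judged:
By the outcome, as a careful person would: the job done as asked, in the order asked, and still so for the second after the job is handed in, while the arm keeps its last pose, push and grip.
It also fails if it takes over 61 s, if anything falls off the work surface, if the arm or the gripper's body presses on something with over 40 N, if the wrist force passes 120 N, or if a joint passes its speed limit or range.

## Robot

A 6-joint arm with a two-finger parallel gripper is mounted at the origin on the work surface. World frame = base frame: x ahead of the robot, y to its left, z up, the work surface at z = 0. Lengths are in m, angles in rad, forces in N, time in s.
With the tool pointing down it reaches from about 0.3 to 0.85 m from the base axis. Payload 4.2 kg.
Tool frame: the origin (TCP) lies on the centre line of the jaws, within the pads' length; the fingertips stand 8 mm ahead of it and the grasp point (between the pads) lies 11 mm behind it (bot.tip_reach is the distance from the TCP to the fingertips, in m); z points along the fingers, y is the direction in which the jaws open and shut (so a half turn about z gives the same grasp; the last joint's range is limited). The gripper opens to 91 mm and grips with 3 to 60 N. Pads are 32 mm wide; open, the fingers measure 118 mm over their backs; the gripper's body (76 mm by 178 mm) begins 60 mm behind the grasp point.
Start: joints at [1.28, 0.32, 1.565, -0, 1.257, -0.02], TCP at [0.154, 0.554, 0.222] pointing down, gripper open.
Joint ranges: [-3.11, 3.11], [-0.84, 2.01], [0.21, 2.61], [-1.34, 4.49], [0.05, 2.63], [-2.56, 2.56]. Speed limits (rad/s): [2.57, 2.57, 3.14, 3.14, 3.14, 3.14].

## Interface

Orientations are given as a unit quaternion [w, x, y, z].
In Python, from cell import bot gives the robot as it stands.
- The arm moves only by the tool apply_moves, never from a script. Its argument "increments" is a list of rows, each a list of 2 entries, a list of its own where there are three numbers: the shift along the world's x, y, z in mm, then the turn, a rotation vector about the world's x, y, z in rad. In form: [[[tx, ty, tz], [rx, ry, rz]], ...]. A call has 1 to 10 rows; each row shifts and turns the commanded pose from where the row before left it; what a row does not reach is not made up. A row lasts 1/8 s, in which the tool goes at most 62.5 mm and 10.7 degrees, less where a joint would pass 70% of its speed; a pose out of reach is approached as far as the arm can. A call is refused whole if a number of a shift passes 62.5 or a number of a turn 0.188, either way. A call with a gripper value outside its range is refused whole. "gripper" is the closure, from 0 (fully open) to 1 (shut), set as the call begins (left out, the last holds). The fingers move at their own pace and stop on an object; "newtons" is the grip in N (left out, the last holds). Time passes only in rows, so rows that do not move let the fingers close. It gives the time, the measured TCP pose, the force and the opening at its end, in the units of the state.
- bot.get_obs(): the state, without advancing time (a new reading comes with each control period).
- bot.read_camera(name): name is "side" or "top"; returns a dict with "pixels" (400x640x3 uint8, blue, green, red), "vertical_fov" (degrees; the focal length in pixels is half the picture's height over the tangent of half this angle, whatever the lens; pixels are square), "cx", "cy" (the principal point, pixels), "k1" (the pictures are not rectified: a ray, as slopes to the right and down, at radius r is drawn at 1 + k1 r^2 times it, then the intrinsics apply), "R" (3x3) and "t" (3): a world point X has camera coordinates R X + t. Camera axes: x right, y down, z forward; pixel columns grow to the right and rows downward; lengths in m; the calibration is good to about 2 mm. A picture is of the moment at which its call begins. There is no depth.
- bot.job_done(): hands the job in, once; it reports no verdict.
The state is a dict: "time_s": time; "joint_pos": joint angles; "qvel": joint speeds; "joint_torque": joint torques, N m; "tool_pos": TCP position; "tool_rot": TCP orientation; "ft_force": force on the tool from outside, world axes, zero at the start; "moment": the same for the moment, N m; "width": finger opening in m.
Only numpy, scipy, OpenCV 4.12 (cv2) and the standard library are available. Lean on these libraries where they do the work, as an engineer would, in place of code of your own. Each camera call takes 0.05 s, during which the arm holds its last target.

## Working session

There is one attempt and no reset: what is moved stays moved. The work goes in short steps, Python scripts to look and compute and a tool call to move; the robot and the scene stay as the last step left them, time stands still between calls to the robot, and variables do not carry over. Pictures are saved under pics/ and viewed, and the job is handed in when it is done.

Besides the shell and the picture viewer there is one more tool, called after "Emit:" by a JSON object that holds its "method" and its "body", one argument or row to a line. apply_moves: Moves the arm, as the interface text tells. Its arguments: {"type":"object","properties":{"increments":{"type":"array"},"gripper":{"type":"number"},"newtons":{"type":"number"}},"required":["increments"]}

```bash
mkdir -p pics; cat > h.py <<'E'
import numpy as np,cv2
from cell import bot
def snap(name,fn):
    c=bot.read_camera(name); cv2.imwrite('pics/'+fn,c['pixels']); np.savez('pics/'+fn+'.npz',**c); return c
def K(c):
    f=200/np.tan(np.radians(c['vertical_fov'])/2); return np.array([[f,0,c['cx']],[0,f,c['cy']],[0,0,1.]]),np.array([c['k1'],0,0,0.])
def proj(c,X):
    k,d=K(c); X=np.atleast_2d(np.array(X,float)); return cv2.projectPoints(X,cv2.Rodrigues(np.array(c['R']))[0],np.array(c['t'],float),k,d)[0].reshape(-1,2)
def ray(c,u,v):
    k,d=K(c); p=cv2.undistortPoints(np.array([[[u,v]]],float),k,d).ravel()
    R=np.array(c['R']);o=-R.T@np.array(c['t']);return o,R.T@np.array([p[0],p[1],1])
def atz(c,u,v,z):
    o,d=ray(c,u,v);return o+d*(z-o[2])/d[2]
E
python3 - <<'E'
from h import *
for n in('top','side'):
    c=snap(n,n+'0.png');print(n,c['vertical_fov'],c['k1'],-np.array(c['R']).T@np.array(c['t']))
print(bot.get_obs())
E
```

```text
top 47.37104954336093 -0.0180231849259842 [ 0.38258532 -0.03248175  1.43070369]
side 49.922462365809324 0.03256283000952097 [-0.05353256 -0.55380778  0.94811306]
{'time_s': 0.1, 'joint_pos': array([ 1.27998905e+00,  3.20225434e-01,  1.56557561e+00, -3.39548015e-05,
        1.25738102e+00, -1.99925559e-02]), 'qvel': array([ 0.0012399 , -0.00039096, -0.00279927, -0.00110621, -0.00203584,
       -0.00092136]), 'joint_torque': array([-5.38229429e-06, -4.13330984e+01, -2.32507950e+01,  7.30318087e-02,
        4.22681286e-02, -3.12517841e-05]), 'tool_pos': array([0.1536998 , 0.55361545, 0.22119858]), 'tool_rot': array([-1.07048644e-04,  1.34988714e-01,  9.90846817e-01, -7.87625340e-04]), 'ft_force': array([-0.60766351,  0.10558447,  0.33340458]), 'moment': array([ 0.0012128 , -0.01447841, -0.03275755]), 'width': 0.09141590759173616}
```

View pics/top0.png

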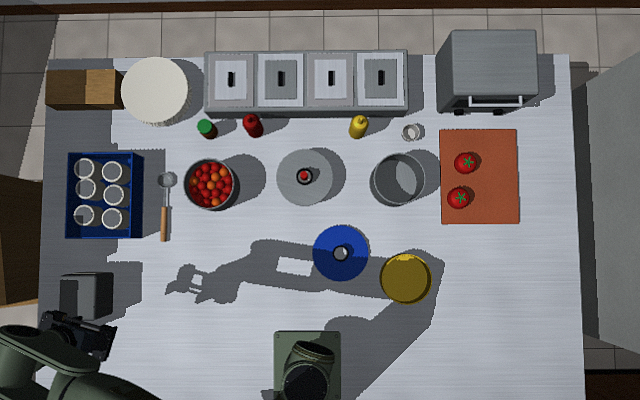

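View pics/side0.png

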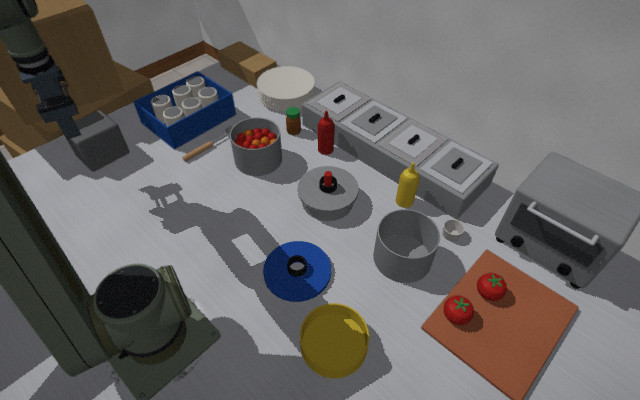

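The top view shows the tomato pot near (211,185), the lid set at (305,177) and the empty pot at (398,180). The blue cover at (340,252) and the yellow pan at (405,278) are look-alikes. I'll zoom in to measure.

```bash
python3 - <<'E'
import cv2,numpy as np
t=cv2.imread('pics/top0.png');s=cv2.imread('pics/side0.png')
a=cv2.resize(t[145:215,175:245],(400,400),interpolation=cv2.INTER_CUBIC)
b=cv2.resize(t[140:210,270:340],(400,400),interpolation=cv2.INTER_CUBIC)
cv2.imwrite('pics/z_top.png',np.hstack([a,b]))
a=cv2.resize(s[110:180,222:292],(400,400),interpolation=cv2.INTER_CUBIC)
b=cv2.resize(s[155:225,293:363],(400,400),interpolation=cv2.INTER_CUBIC)
cv2.imwrite('pics/z_side.png',np.hstack([a,b]))
E
```

```text
(no output)
```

View pics/z_top.png

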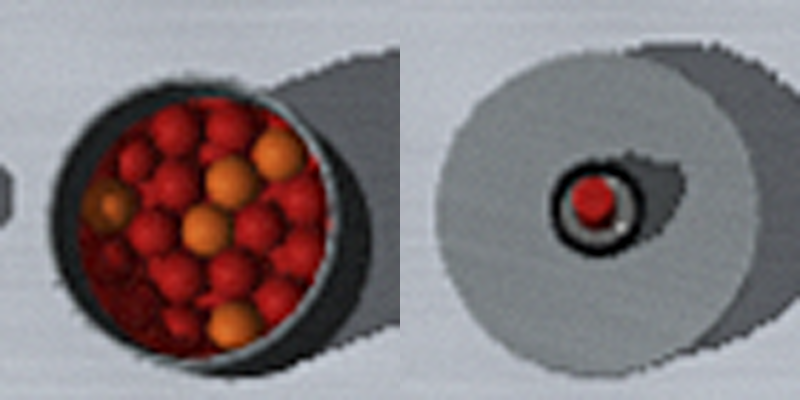

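View pics/z_side.png

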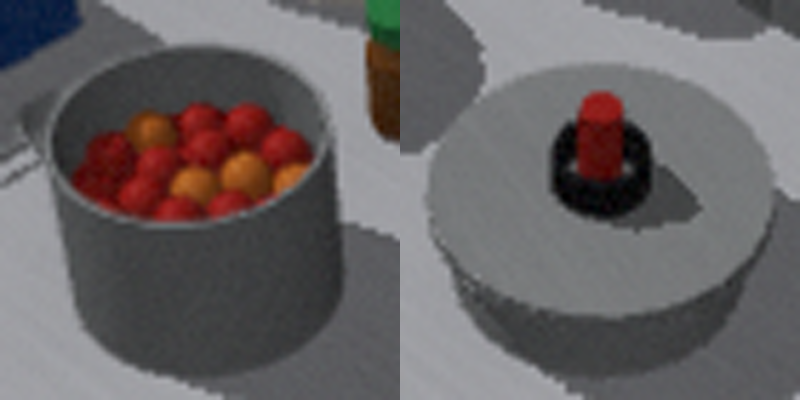

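```bash
cat > fit.py <<'E'
from h import *
from scipy.optimize import least_squares
def ld(f): return dict(np.load('pics/'+f+'.npz'))
th=np.linspace(0,2*np.pi,721)
def ext(c,x,y,z,r):
    p=proj(c,np.c_[x+r*np.cos(th),y+r*np.sin(th),0*th+z]);return np.array([p[:,0].min(),p[:,0].max(),p[:,1].min(),p[:,1].max()])
def fit(obs,z,r,x0):
    # obs list of (cam, extents)
    f=lambda q:np.concatenate([ext(c,q[0],q[1],z,r)-e for c,e in obs])
    s=least_squares(f,x0,x_scale=.01,diff_step=1e-4);return s.x,s.fun.round(1)
E
python3 - <<'E'
from fit import *
t=ld('top0.png');s=ld('side0.png');k=70/400
Z=lambda u0,v0,e:np.array([u0+(e[0]+.5)*k-.5,u0+(e[1]+.5)*k-.5,v0+(e[2]+.5)*k-.5,v0+(e[3]+.5)*k-.5])
pt=(t,Z(175,145,(50,338,78,367)));ps=(s,Z(222,110,(48,334,42,227)))
lt=(t,Z(270,140,(35,360,50,378)));ls=(s,Z(293,155,(25,376,62,318)))
for nm,a,b,z,r in(('pot',pt,ps,.11,.076),('lid',lt,ls,.059,.087)):
    x0=atz(t,a[1][:2].mean(),a[1][2:].mean(),z)[:2]
    for o in([a],[b],[a,b]): print(nm,fit(o,z,r,x0))
# knob top z=.112, mask red in side/top
for c,(u0,v0),p in((t,(270,140),(192,203)),(s,(293,155),(202,105))):
    print('knobtop',atz(c,u0+(p[0]+.5)*k-.5,v0+(p[1]+.5)*k-.5,.112))
print('collar top', atz(t,270+(198.5)*k-.5,140+208.5*k-.5,.083))
print('collar top', atz(s,293+(202)*k-.5,155+160*k-.5,.083))
E
```

```text
pot (array([0.54787896, 0.28306038]), array([-0.6,  0.6, -0.5,  0.5]))
pot (array([0.55226029, 0.28605061]), array([-0.3,  0.3, -0. , -0. ]))
pot (array([0.5494172 , 0.28371726]), array([-0.8,  0.4, -1. , -0. , -0.5,  0.1,  0.7,  0.8]))
lid (array([0.57239169, 0.00412533]), array([-0.2,  0.2,  0.2, -0.2]))
lid (array([0.57411367, 0.00578844]), array([ 0.1, -0.1,  0.1, -0.1]))
lid (array([0.57304648, 0.00477353]), array([-0.5,  0. ,  0. , -0.4,  0.1, -0.1,  0.5,  0.3]))
knobtop [0.57031882 0.00541191 0.112     ]
knobtop [0.57576368 0.00753716 0.112     ]
collar top [0.57179966 0.00312221 0.083     ]
collar top [0.56969431 0.00152892 0.083     ]
```

Emit:
{"method": "apply_moves", "body": {
  "increments": [
    [[0,0,40],[0,0,0]],
    [[28,-36,10],[0,0,0]],
    [[28,-36,10],[0,0,0]],
    [[28,-36,10],[0,0,0]],
    [[28,-36,10],[0,0,0]],
    [[28,-36,0],[0,0,0]],
    [[28,-36,0],[0,0,0]],
    [[28,-36,0],[0,0,0]],
    [[28,-36,0],[0,0,0]],
    [[28,-36,0],[0,0,0]]
  ],
  "gripper": 0
}}

```text
time_s: 1.35
tool_pos: [0.4064, 0.2287, 0.3017]
tool_rot: [-0.0, 0.135, 0.991, -0.0]
ft_force: [-0.2, -0.6, 0.3]
width: 0.0915
```

Emit:
{"method": "apply_moves", "body": {
  "increments": [
    [[28,-37,-10],[0,0,0]],
    [[28,-37,-10],[0,0,0]],
    [[28,-37,-10],[0,0,0]],
    [[28,-37,-10],[0,0,0]],
    [[28,-37,-20],[0,0,0]],
    [[26.5,-39,-20],[0,0,0]],
    [[0,0,-40],[0,0,0]],
    [[0,0,-20],[0,0,0]],
    [[0,0,0],[0,0,0]],
    [[0,0,0],[0,0,0]]
  ]
}}

```text
time_s: 2.6
tool_pos: [0.5729, 0.0062, 0.1629]
tool_rot: [0.001, 0.135, 0.991, 0.0]
ft_force: [-0.2, -0.4, 0.6]
width: 0.0912
```

```bash
python3 - <<'E'
from h import *
o=bot.get_obs();p=o['tool_pos'];print(p,o['tool_rot'])
for n in('top','side'):
    c=snap(n,n+'1.png');print(n,proj(c,[p,p+[0,0,-.008],[.573,.0045,.112]]))
t=cv2.imread('pics/top1.png');s=cv2.imread('pics/side1.png')
a=cv2.resize(t[130:220,260:350],(400,400),interpolation=cv2.INTER_CUBIC)
b=cv2.resize(s[135:225,283:373],(400,400),interpolation=cv2.INTER_CUBIC)
cv2.imwrite('pics/z1.png',np.hstack([a,b]))
E
```

```text
[0.57287938 0.00617052 0.16285203] [7.31931925e-04 1.34874613e-01 9.90862394e-01 1.35407708e-04]
top [[302.38717813 171.65257774]
 [302.47461961 172.07366841]
 [303.49752934 174.19880343]]
side [[327.9297881  160.18496577]
 [327.87484341 162.37701142]
 [328.06556366 174.01337436]]
```

View pics/z1.png

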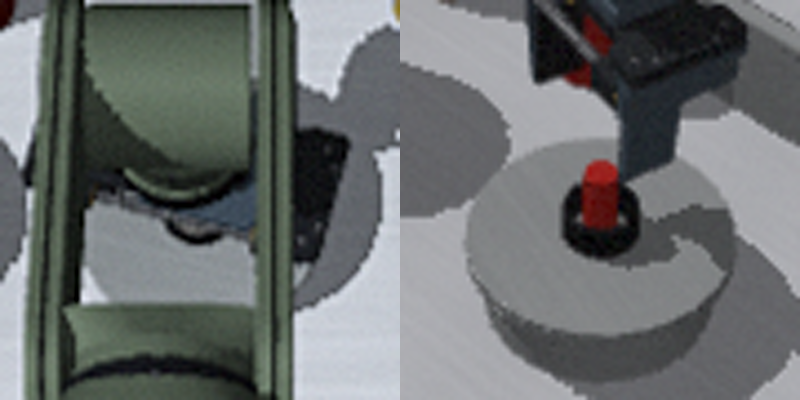

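Emit:
{"method": "apply_moves", "body": {
  "increments": [
    [[0,-1.5,-20],[0,0,0]],
    [[0,0,-18],[0,0,0]],
    [[0,0,-14],[0,0,0]],
    [[0,0,-9],[0,0,0]],
    [[0,0,-5],[0,0,0]],
    [[0,0,0],[0,0,0]],
    [[0,0,0],[0,0,0]]
  ]
}}

```text
time_s: 3.58
tool_pos: [0.5727, 0.0046, 0.0965]
tool_rot: [0.001, 0.135, 0.991, 0.0]
ft_force: [-0.1, 0.8, 0.0]
width: 0.0917
```

Emit:
{"method": "apply_moves", "body": {
  "increments": [
    [[0,0,0],[0,0,0]],
    [[0,0,0],[0,0,0]],
    [[0,0,0],[0,0,0]],
    [[0,0,0],[0,0,0]],
    [[0,0,0],[0,0,0]],
    [[0,0,0],[0,0,0]],
    [[0,0,0],[0,0,0]],
    [[0,0,0],[0,0,0]]
  ],
  "gripper": 1,
  "newtons": 30
}}

```text
time_s: 4.58
tool_pos: [0.5724, 0.0048, 0.096]
tool_rot: [0.0, 0.135, 0.991, 0.0]
ft_force: [1.1, 1.9, 0.1]
width: 0.0211
```

Emit:
{"method": "apply_moves", "body": {
  "increments": [
    [[0,0,4],[0,0,0]],
    [[0,0,8],[0,0,0]],
    [[0,0,14],[0,0,0]],
    [[0,0,20],[0,0,0]],
    [[0,0,20],[0,0,0]],
    [[0,0,20],[0,0,0]],
    [[0,0,20],[0,0,0]],
    [[0,0,16],[0,0,0]],
    [[0,0,8],[0,0,0]],
    [[0,0,0],[0,0,0]]
  ]
}}

```text
time_s: 5.82
tool_pos: [0.5725, 0.0045, 0.2264]
tool_rot: [0.0, 0.135, 0.991, 0.0]
ft_force: [0.6, 0.3, -4.1]
width: 0.0211
```

```bash
python3 - <<'E'
from h import *
o=bot.get_obs();print(o['tool_pos'],o['ft_force'],o['width'])
c=snap('side','side2.png')
E
```

```text
[0.57245439 0.00452457 0.22642204] [ 0.6242536   0.30710889 -4.14745568] 0.02112596094117623
```

View pics/side2.png

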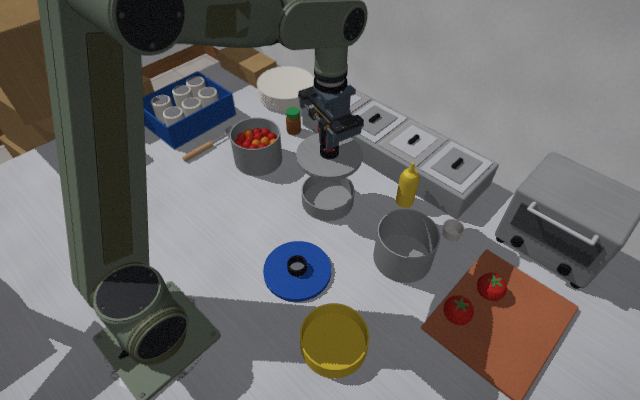

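Emit:
{"method": "apply_moves", "body": {
  "increments": [
    [[0,10,0],[0,0,0]],
    [[-2,25,0],[0,0,0]],
    [[-3,36,0],[0,0,0]],
    [[-3,40,0],[0,0,0]],
    [[-4,40,0],[0,0,0]],
    [[-4,40,0],[0,0,0]],
    [[-3,36,0],[0,0,0]],
    [[-2,30,0],[0,0,0]],
    [[-2,15,0],[0,0,0]],
    [[0,7.5,0],[0,0,0]]
  ]
}}

```text
time_s: 7.12
tool_pos: [0.5489, 0.2846, 0.2254]
tool_rot: [-0.0, 0.135, 0.991, -0.0]
ft_force: [0.0, -0.5, -3.4]
width: 0.0212
```

Emit:
{"method": "apply_moves", "body": {
  "increments": [
    [[0,0,-10],[0,0,0]],
    [[0,0,-15],[0,0,0]],
    [[0,0,-12],[0,0,0]],
    [[0,0,-5],[0,0,0]],
    [[0,0,0],[0,0,0]],
    [[0,0,0],[0,0,0]]
  ]
}}

```text
time_s: 7.88
tool_pos: [0.5497, 0.2842, 0.1845]
tool_rot: [0.0, 0.135, 0.991, 0.0]
ft_force: [1.0, -0.3, -3.5]
width: 0.0214
```

```bash
python3 - <<'E'
from h import *
o=bot.get_obs();print(o['tool_pos'],o['ft_force'],o['width'])
c=snap('side','side3.png');t=snap('top','top3.png')
s=cv2.imread('pics/side3.png');t=cv2.imread('pics/top3.png')
b=cv2.resize(s[80:180,207:307],(400,400),interpolation=cv2.INTER_CUBIC)
a=cv2.resize(t[130:230,160:260],(400,400),interpolation=cv2.INTER_CUBIC)
cv2.imwrite('pics/z3.png',np.hstack([a,b]))
E
```

```text
[0.54967115 0.28415899 0.18447647] [ 0.98682497 -0.27669276 -3.52781298] 0.021354610686168406
```

View pics/z3.png

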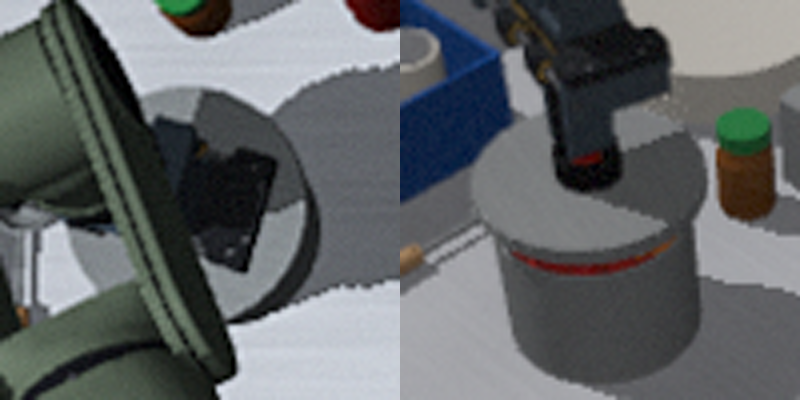

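The cover hangs level and centred over the tomato pot. I expect it to seat at TCP z ≈ 0.156.

Emit:
{"method": "apply_moves", "body": {
  "increments": [
    [[0,0,-8],[0,0,0]],
    [[0,0,-6],[0,0,0]],
    [[0,0,-4],[0,0,0]],
    [[0,0,-4],[0,0,0]],
    [[0,0,-2],[0,0,0]],
    [[0,0,0],[0,0,0]],
    [[0,0,0],[0,0,0]]
  ]
}}

```text
time_s: 8.85
tool_pos: [0.5495, 0.2841, 0.1602]
tool_rot: [0.0, 0.135, 0.991, 0.0]
ft_force: [0.3, 0.4, -4.1]
width: 0.0216
```

Emit:
{"method": "apply_moves", "body": {
  "increments": [
    [[0,0,-1.5],[0,0,0]],
    [[0,0,-1],[0,0,0]],
    [[0,0,0],[0,0,0]],
    [[0,0,0],[0,0,0]]
  ]
}}

```text
time_s: 9.35
tool_pos: [0.5493, 0.2841, 0.1575]
tool_rot: [0.0, 0.135, 0.991, 0.0]
ft_force: [-0.3, -0.1, -2.9]
width: 0.0213
```

Emit:
{"method": "apply_moves", "body": {
  "increments": [
    [[0,0,-1],[0,0,0]],
    [[0,0,-0.5],[0,0,0]],
    [[0,0,0],[0,0,0]],
    [[0,0,0],[0,0,0]]
  ]
}}

```text
time_s: 9.85
tool_pos: [0.5493, 0.284, 0.156]
tool_rot: [0.0, 0.135, 0.991, 0.0]
ft_force: [-0.1, -0.7, -3.0]
width: 0.0216
```

Emit:
{"method": "apply_moves", "body": {
  "increments": [
    [[0,0,-0.7],[0,0,0]],
    [[0,0,0],[0,0,0]],
    [[0,0,0],[0,0,0]]
  ]
}}

```text
time_s: 10.22
tool_pos: [0.5493, 0.2841, 0.156]
tool_rot: [0.0, 0.135, 0.991, 0.0]
ft_force: [-1.3, -1.3, 3.4]
width: 0.0212
```

Emit:
{"method": "apply_moves", "body": {
  "increments": [
    [[0,0,-0.7],[0,0,0]],
    [[0,0,0],[0,0,0]],
    [[0,0,0],[0,0,0]]
  ]
}}

```text
time_s: 10.6
tool_pos: [0.5493, 0.2841, 0.1559]
tool_rot: [0.0, 0.135, 0.991, 0.0]
ft_force: [-3.8, -1.8, 7.1]
width: 0.021
```

Emit:
{"method": "apply_moves", "body": {
  "increments": [
    [[0,0,1],[0,0,0]],
    [[0,0,0],[0,0,0]]
  ]
}}

```text
time_s: 10.85
tool_pos: [0.5493, 0.2841, 0.156]
tool_rot: [0.0, 0.135, 0.991, 0.0]
ft_force: [-2.0, -1.0, 4.5]
width: 0.0214
```

Emit:
{"method": "apply_moves", "body": {
  "increments": [
    [[0,0,0],[0,0,0]],
    [[0,0,0],[0,0,0]],
    [[0,0,0],[0,0,0]],
    [[0,0,0],[0,0,0]],
    [[0,0,0],[0,0,0]],
    [[0,0,0],[0,0,0]],
    [[0,0,0],[0,0,0]],
    [[0,0,0],[0,0,0]]
  ],
  "gripper": 0
}}

```text
time_s: 11.85
tool_pos: [0.5493, 0.2841, 0.1556]
tool_rot: [0.0, 0.135, 0.991, 0.0]
ft_force: [0.3, -0.3, 0.2]
width: 0.0914
```

```bash
python3 - <<'E'
from h import *
o=bot.get_obs();print(o['tool_pos'],o['ft_force'],o['width'])
c=snap('side','side4.png');t=snap('top','top4.png')
s=cv2.imread('pics/side4.png');t=cv2.imread('pics/top4.png')
b=cv2.resize(s[80:180,207:307],(400,400),interpolation=cv2.INTER_CUBIC)
a=cv2.resize(t[130:230,160:260],(400,400),interpolation=cv2.INTER_CUBIC)
cv2.imwrite('pics/z4.png',np.hstack([a,b]))
E
```

```text
[0.54930864 0.28407861 0.15558849] [ 0.26696752 -0.28810149  0.17237281] 0.09136305512620103
```

View pics/z4.png

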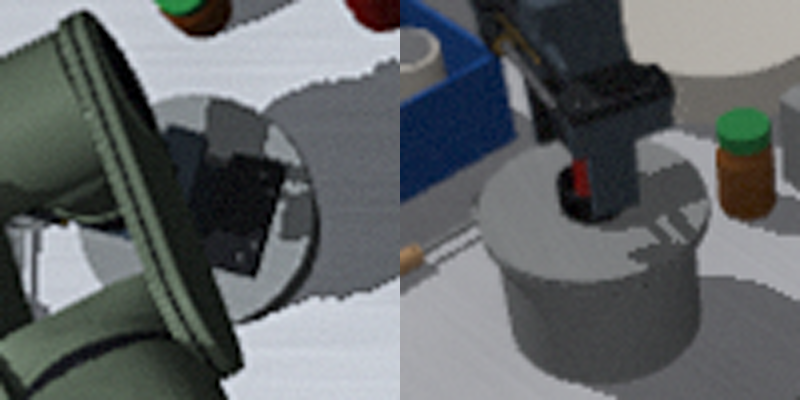

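Seated and released. I'll back off to check the seating and locate the collar.

Emit:
{"method": "apply_moves", "body": {
  "increments": [
    [[0,0,10],[0,0,0]],
    [[0,0,20],[0,0,0]],
    [[0,0,30],[0,0,0]],
    [[0,0,30],[0,0,0]],
    [[0,0,10],[0,0,0]],
    [[0,0,0],[0,0,0]]
  ]
}}

```text
time_s: 12.7
tool_pos: [0.5494, 0.2841, 0.256]
tool_rot: [0.0, 0.135, 0.991, 0.0]
ft_force: [0.2, -0.2, -0.4]
width: 0.091
```

```bash
python3 - <<'E'
from h import *
o=bot.get_obs();print(o['tool_pos'],o['ft_force'],o['width'])
c=snap('side','side5.png')
s=cv2.imread('pics/side5.png')
b=cv2.resize(s[90:190,207:307],(600,600),interpolation=cv2.INTER_CUBIC)
cv2.imwrite('pics/z5.png',b)
E
```

```text
[0.54941336 0.2841247  0.25604869] [ 0.22736679 -0.18687385 -0.36651525] 0.09098325592554823
```

View pics/z5.png

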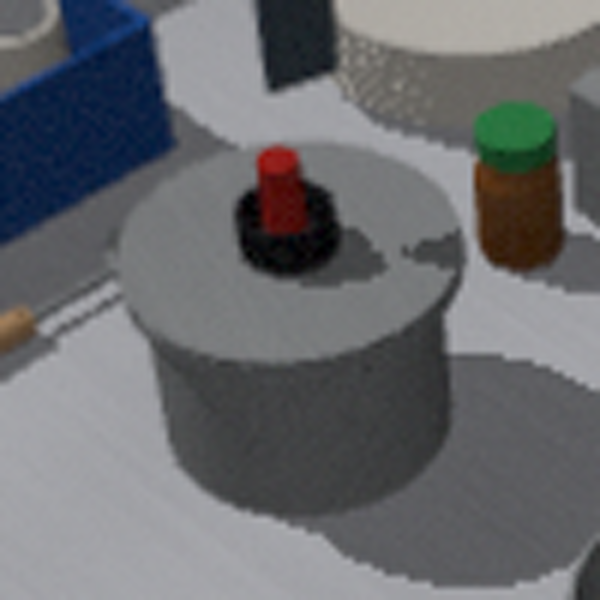

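```bash
python3 - <<'E'
from fit import *
s=ld('side5.png');k=1/6
Z=lambda u0,v0,e:np.array([u0+(e[0]+.5)*k-.5,u0+(e[1]+.5)*k-.5,v0+(e[2]+.5)*k-.5,v0+(e[3]+.5)*k-.5])
print(fit([(s,Z(207,90,(117,465,141,362)))],.119,.087,[.55,.284]))
print('collar',fit([(s,Z(207,90,(235,340,177,250)))],.143,.025,[.55,.284]))
print('knob',atz(s,207+278.5*k-.5,90+160*k-.5,.172))
E
```

```text
(array([0.55160409, 0.28330089]), array([-0.1,  0.1, -0.2,  0.1]))
collar (array([0.54938316, 0.28001923]), array([ 0.2, -0.2,  0.8, -0.7]))
knob [0.55152688 0.28470123 0.172     ]
```

Emit:
{"method": "apply_moves", "body": {
  "increments": [
    [[0.5,-1,-30],[0,0,0]],
    [[0,0,-30],[0,0,0]],
    [[0,0,-25],[0,0,0]],
    [[0,0,-15],[0,0,0]],
    [[0,0,-12],[0,0,0]],
    [[0,0,-6],[0,0,0]],
    [[0,0,-4],[0,0,0]],
    [[0,0,-2],[0,0,0]],
    [[0,0,0],[0,0,0]],
    [[0,0,0],[0,0,0]]
  ]
}}

```text
time_s: 14.0
tool_pos: [0.55, 0.2832, 0.132]
tool_rot: [0.0, 0.135, 0.991, 0.0]
ft_force: [-0.2, -0.1, 0.3]
width: 0.0914
```

Emit:
{"method": "apply_moves", "body": {
  "increments": [
    [[0,0,0],[0,0,0]],
    [[0,0,0],[0,0,0]],
    [[0,0,0],[0,0,0]],
    [[0,0,0],[0,0,0]],
    [[0,0,0],[0,0,0]],
    [[0,0,0],[0,0,0]],
    [[0,0,0],[0,0,0]],
    [[0,0,0],[0,0,0]]
  ],
  "gripper": 1,
  "newtons": 25
}}

```text
time_s: 15.0
tool_pos: [0.5498, 0.283, 0.1316]
tool_rot: [0.0, 0.135, 0.991, 0.0]
ft_force: [0.5, -0.9, 0.1]
width: 0.05
```

Width is 50 mm, so the jaws are on the collar. Side forces are small. Lifting slowly.

Emit:
{"method": "apply_moves", "body": {
  "increments": [
    [[0,0,2],[0,0,0]],
    [[0,0,3],[0,0,0]],
    [[0,0,4],[0,0,0]],
    [[0,0,5],[0,0,0]],
    [[0,0,5],[0,0,0]],
    [[0,0,5],[0,0,0]],
    [[0,0,6],[0,0,0]],
    [[0,0,0],[0,0,0]]
  ]
}}

```text
time_s: 16.0
tool_pos: [0.5502, 0.2832, 0.1623]
tool_rot: [0.001, 0.135, 0.991, 0.0]
ft_force: [-0.1, 0.4, -1.4]
width: 0.0502
```

```bash
python3 - <<'E'
from h import *
o=bot.get_obs();print(o['tool_pos'],o['ft_force'],o['width'])
snap('side','side6.png')
s=cv2.imread('pics/side6.png')
cv2.imwrite('pics/z6.png',cv2.resize(s[70:190,197:317],(600,600),interpolation=cv2.INTER_CUBIC))
E
```

```text
[0.55015901 0.28320958 0.16228497] [-0.05041113  0.40062425 -1.39640452] 0.05016303557650055
```

View pics/z6.png

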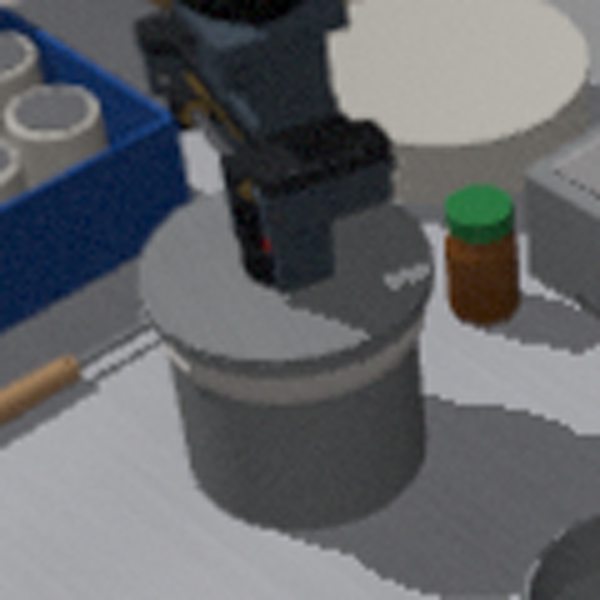

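The white inner lid stays on the pot while the cover rises level. Continuing to about 100 mm.

Emit:
{"method": "apply_moves", "body": {
  "increments": [
    [[0,0,8],[0,0,0]],
    [[0,0,12],[0,0,0]],
    [[0,0,14],[0,0,0]],
    [[0,0,14],[0,0,0]],
    [[0,0,12],[0,0,0]],
    [[0,0,8],[0,0,0]],
    [[0,0,2],[0,0,0]],
    [[0,0,0],[0,0,0]],
    [[0,0,0],[0,0,0]],
    [[0,0,0],[0,0,0]]
  ]
}}

```text
time_s: 17.3
tool_pos: [0.5497, 0.283, 0.2311]
tool_rot: [-0.0, 0.135, 0.991, -0.0]
ft_force: [0.3, 0.3, -1.5]
width: 0.05
```

```bash
python3 - <<'E'
from h import *
o=bot.get_obs();print(o['tool_pos'],o['tool_rot'],o['ft_force'],o['width'],abs(o['qvel']).max())
snap('side','side7.png');snap('top','top7.png')
E
```

```text
[0.54966033 0.28301175 0.23114962] [-3.26228071e-04  1.34969009e-01  9.90849753e-01 -1.65198881e-04] [ 0.29166317  0.32808458 -1.48603776] 0.05001622630687802 0.0019192515800991908
```

View pics/side7.png

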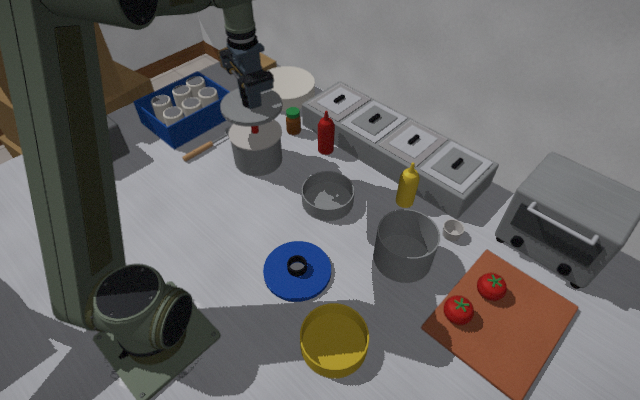

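View pics/top7.png

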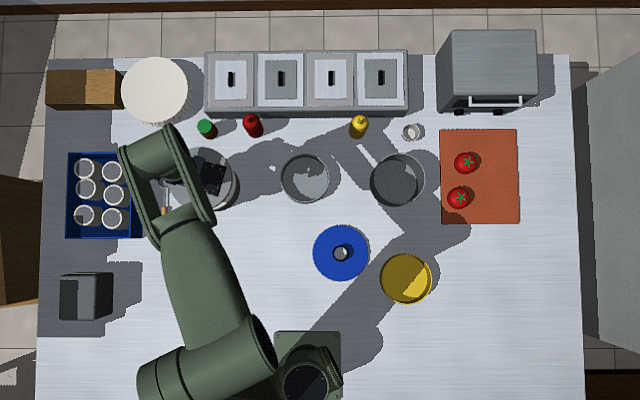

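```bash
python3 -c "
from cell import bot
print(bot.job_done())"
```

```text
the job is handed in; nothing more can be done
None
```

The job is done and handed in at about 17.5 s. The nested lid set is on the pot with the tomatoes, and the arm is holding the steel cover about 10 cm above the inner lid.

- **Placing:** I picked up the set by the red knob. It touched down at TCP z 0.156 m, the height I had worked out for a flush fit, with only about 7 N of contact. I then opened the gripper fully and backed off to check.
- **Lifting the cover:** I took the cover by its black collar (finger opening 50 mm) and raised it 99.5 mm, holding it level with the gripper at 25 N.
- **Last checks:** The side picture shows the white inner lid seated with its red knob upright, and the bystanders look unmoved in both pictures.
- **What disagreed:** The two cameras differed by 2–5 mm on where the pot and lid were, so I used values in between. The downward force while holding the cover was about 1.5 N, where I expected about 2.4 N. I put that down to sensor noise and drift, because the opening and pictures show a firm hold.

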